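Dock the board carrier and bolt it home

ROBOT

A 7-joint arm with a two-finger parallel gripper is mounted at the origin on the work surface. World frame = base frame: x ahead of the robot, y to its left, z up, the work surface at z = 0. Lengths are in mm, angles in rad, forces in N, time in s.
With the tool pointing down it reaches from about 400 to 925 mm from the base axis. Payload 5.6 kg.
Tool frame: the origin (TCP) lies midway between the tips of the shut fingers; the grasp point (between the pads) lies arm.hold_point_z behind it (arm.hold_point_z is the distance from the TCP to the grasp point, in mm); z points along the fingers, y is the line along which they close (so a half turn about z gives the same grasp; the last joint's range is limited). The gripper opens to 85 mm and grips with 20 to 120 N. Pads are 22 mm wide; open, the fingers measure 114 mm over their backs; the gripper's body (76 mm by 85 mm) begins 54 mm behind the grasp point. The pads swing forward as they close: fully open they stand 13 mm farther back than shut.
Start: joints at [-1.241, 0.468, -0.012, 1.603, 0.006, 1.071, -0.056], TCP at [236.786, 605.343, 231.29] pointing down, gripper open.
Joint ranges: [-2.53, 2.53], [-0.31, 2.02], [-1.57, 1.55], [0.28, 2.44], [-1.29, 4.43], [0.15, 1.84], [-2.92, 2.92]. Speed limits (rad/s): [2.57, 2.57, 3.14, 3.14, 3.14, 3.14, 3.14].

INTERFACE

Orientations are given as a unit quaternion [w, x, y, z].
In Python, from rig import readout, viewer, arm gives the robot as it stands.
- The arm moves only by the tool step_arm, never from a script. Its argument "increments" is a list of rows, each a list of 7 numbers: the closure in counts, from 0 (fully open) to 255 (shut), then the shift along the tool's x, y, z in mm, then the turn, a rotation vector about the tool's x, y, z in rad. A call has 1 to 10 rows; each row shifts and turns the commanded pose from where the row before left it, along the tool's axes as they then stand; what a row does not reach is not made up. A row lasts 1/12 s, in which the tool goes at most 41.7 mm and 7.16 degrees, less where a joint would pass 70% of its speed; a pose out of reach is approached as far as the arm can. A call with a gripper value outside its range is refused whole. The fingers move at their own pace and stop on an object; "squeeze" is the grip in N (left out, the last holds). Time passes only in rows, so rows that do not move let the fingers close. It gives the time, the measured TCP pose, the force, the opening and the grip force at its end, in the units of the state.
- readout.read_state(): the state, without advancing time (a new reading comes with each control period).
- viewer.grab_frame(name): name is "scene" or "top" or "wrist"; returns a dict with "color" (480x640x3 uint8, red, green, blue), "range_z" (480x640 float32, mm along the optical axis (not along the pixel's ray), 0 where there is no reading), "camera_matrix" (3x3 intrinsics, pixels), "dist_coeffs" ([k1, k2, p1, p2, k3] as OpenCV has them; the pictures are not rectified), "origin" and "rotation" of the camera in the world. Camera axes: x right, y up, looking along -z (the intrinsics and any distortion apply to the point x, -y, -z); pixel columns grow to the right and rows downward; lengths in mm; the calibration is good to about 2 mm. A picture is of the moment at which its call begins.
- arm.hand_in(): hands the job in; it is judged then, once.
The state is a dict: "clock": time; "joint_positions": joint angles; "dq": joint speeds; "tau": joint torques, N m; "tool_pos": TCP position; "tcp_rot": TCP orientation; "wrist_force": force on the tool from outside, world axes, zero at the start; "moment": the same for the moment, N m; "opening": opening from 0.0 (shut) to 1.0 (fully open); "finger_force": force on a finger pad.
Only numpy, scipy, OpenCV 4.12 (cv2) and the standard library are available. Lean on these libraries where they do the work, as an engineer would, in place of code of your own. Each camera call takes 0.05 s, during which the arm holds its last target. There are 200 camera calls.

TASK

Push the board carrier straight in along the test dock until it sits against the back stop, then slide the dock's bolt across until its tip is fully home on the floor of the carrier's keeper and has pressed the carrier firmly against the side fence. Feel for both stops and do not ram either of them. Leave the bolt in the keeper, let go, and leave everything else on the bench where it lies.

Things in the scene. Friction and masses are not known exactly. Their poses are not given: they have to be found in the camera images.
- dock: Test dock: grey base plate 8 mm thick on the bench, reaching x -110..110, y -170..120 mm about the origin (at bench height). x: the way the carrier goes in; y: the way the bolt goes; z up. Rigid aluminium fence along x left of the carrier, 150 mm long, 38 mm high; it is adjustable and its setting is not measured: its inner face lies anywhere from y = 46 to 66 mm. Low right rail, face at y = -49, 16 mm high.
- stop_face (a point): Middle of the near face of the dock's back stop, a rigid aluminium bar across the far end, 96 mm wide (y), 40 mm high above the bench. The point is at x = 85 mm, y = 0 in the dock's frame, 28 mm above the bench; dock axes. Bring the carrier up to it slowly and press with no more than about 20 N.
- front_guide (a point): Top of the front one of two steel bolt guides on the dock's right, 37 mm above the bench, each 30 (x) by 12 (y) mm. This one is at x = 30, y = -73 mm in the dock's frame, the rear one at y = -161. The bolt slides in them; its knob travels between them.
- carrier_c (a point): Middle of the loose carrier, an aluminium tray 110 (x) by 90 (y) mm, 28 mm high, 0.25-0.5 kg, with a circuit board, a black tab on its near side, a steel keeper on its right. The point is 20 mm above its underside (28 above the bench); axes as the dock's. It lies on the dock drawn 25 to 55 mm out to -x and slides with 1 to 3 N. Fully in, it is at x = 30 mm in the dock's frame (within 2.5).
- tab (a point): Push tab of the carrier: upright black plate 8 (x) by 40 (y) by 40 mm, its top 54 mm above the bench. The point is at its centre in x and y, 10 mm below its top; its near face is 4 mm towards -x of it. It can be pushed with closed fingertips or pinched from above.
- keeper_floor (a point): Centre of the floor of the keeper, a steel pocket on the carrier's right edge that opens towards -y: 16 mm wide in x, 20 mm deep along y, open above but for a 9 mm bridge over its mouth. On the bolt's axis height, 28 mm above the bench; axes as the carrier's. The bolt is fully home when its tip touches this floor.
- bolt (a joint): Bolt travel in m: 0 drawn back, grows towards +y of the dock, range ends at 0.061, starts at 0 to 0.008. It drags with 4 N and stays where left. Once on the keeper floor it slides the carrier over (1 to 3 N more) until that bears on the fence, at 0.038 to 0.058; there the push rises steeply. Press the carrier with 7 to 15 N (11 to 19 at the knob), never more.
- bolt_tip (a point): Foremost point of the bolt, a steel rod 10 mm thick with a tapered tip, on its axis, 28 mm above the bench. At bolt travel j it lies at x = 30, y = -62 + 1000 j mm in the dock's frame.
- bolt_knob (a point): Upright round steel knob on the bolt, 14 mm across, to be pushed or pinched from above. The point is on the knob's axis, 55 mm above the bench; its top is 70 mm above the bench and it is clear from 40 mm up. It stands 82 mm behind the tip (towards -y).
There are look-alikes about, which are no part of the job. There is more than one size of the part that bears carrier_c; the job needs the smallest.

How it is judged:
By the outcome, as a careful person would: the job done as asked, in the order asked, and still so for the second after the job is handed in, with the robot touching nothing.
It also fails if it takes over 72 s, if anything falls off the work surface, if the arm or the gripper's body presses on something with over 40 N, if the wrist force passes 120 N, or if a joint passes its speed limit or range.

## Working session

There is one attempt and no reset: what is moved stays moved. The work goes in short steps, Python scripts to look and compute and a tool call to move; the robot and the scene stay as the last step left them, time stands still between calls to the robot, and variables do not carry over. Pictures are saved under pics/ and viewed, at most 10 in all, crops included, and the job is handed in when it is done.

Besides the shell and the picture viewer there is one more tool, called after "Call:" as name(argument=value, ...), one argument or row to a line, values as JSON. step_arm: Moves the arm, as the interface text tells. Its arguments: {"type":"object","properties":{"increments":{"type":"array","items":{"type":"array","items":{"type":"number"}}},"squeeze":{"type":"number"}},"required":["increments"]}

```bash
mkdir -p pics; ls; python3 - <<'E'
from rig import readout, viewer, arm
import cv2,pickle
print(readout.read_state(), arm.hold_point_z)
for n in("scene","top"):
    f=viewer.grab_frame(n); pickle.dump(f,open(n+".pkl","wb"))
    cv2.imwrite(f"pics/{n}0.png",f["color"][:,:,::-1]); print(n,f["camera_matrix"],f["dist_coeffs"],f["origin"],f["rotation"])
E
```

```text
pics
{'clock': 0.0, 'joint_positions': array([-1.24100079,  0.4683892 , -0.01161203,  1.60363757,  0.00602185,
        1.07137471, -0.05627712]), 'dq': array([-2.51263812e-04, -1.20844713e-03, -9.35589005e-05, -1.55324204e-03,
       -1.58676177e-04, -2.21489024e-04, -7.94745111e-04]), 'tau': array([-1.23782088e-04, -5.32372034e+01,  2.15083128e-02, -2.51318121e+01,
        1.14427280e-02,  7.34153524e-03,  2.20125128e-05]), 'tool_pos': array([236.60420017, 604.80859633, 230.32475344]), 'tcp_rot': array([-9.57456314e-05,  1.85331163e-01,  9.82675721e-01, -8.82101096e-04]), 'wrist_force': array([-0.17722401,  0.58387106,  0.81456016]), 'moment': array([ 0.002504  ,  0.01161705, -0.02192283]), 'finger_force': 0.0, 'opening': 0.999437177998323} 18.700000000000003
scene [[434.91471514   0.         323.82047004]
 [  0.         434.91471514 238.5244779 ]
 [  0.           0.           1.        ]] [-0.10237058  0.          0.          0.          0.        ] [1030.44366165  479.57099228  604.02623733] [0.40686363 0.20725372 0.38991959 0.79966905]
top [[444.06476382   0.         312.88825766]
 [  0.         444.06476382 248.21884546]
 [  0.           0.           1.        ]] [0.03739198 0.         0.         0.         0.        ] [389.05565111  68.59985848 810.21454844] [-0.70215469 -0.00420313  0.02305172  0.71163877]
```

View pics/scene0.png

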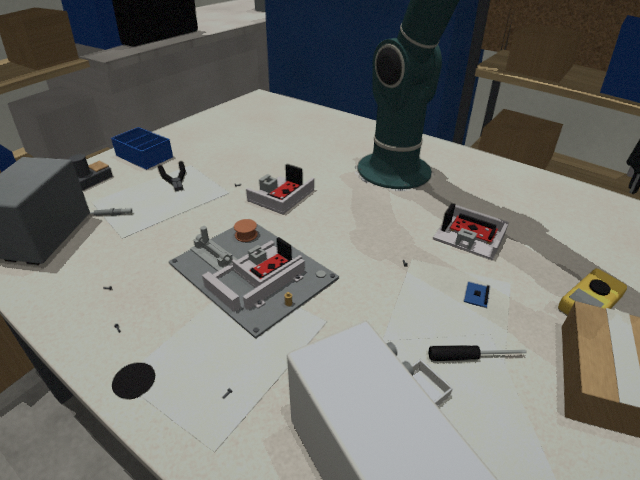

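View pics/top0.png

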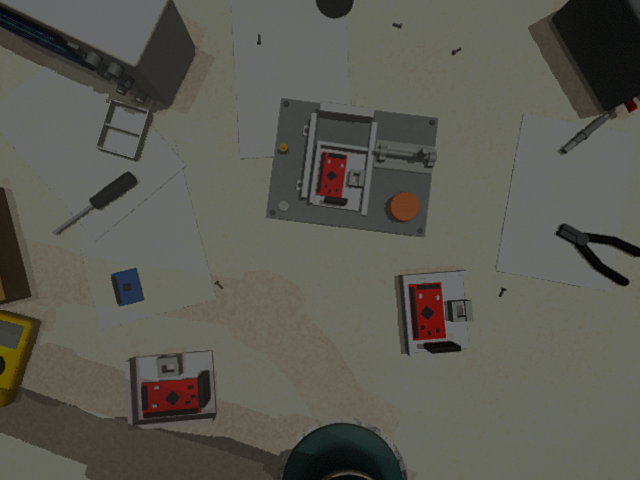

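The top view shows three carriers: one in the dock at (338,178), one at (432,312) and one at (172,388). The one in the dock looks smallest. I'll confirm with a crop and a measurement.

```bash
cat > h.py <<'E'
import numpy as np,cv2,pickle
from scipy.spatial.transform import Rotation as R
def rot(q): return R.from_quat(np.r_[q[1:],q[0]]).as_matrix() if np.size(q)==4 else np.array(q)
def ray(f,u,v):
    p=cv2.undistortPoints(np.array([[[u,v]]],float),f["camera_matrix"],f["dist_coeffs"])[0,0]
    return rot(f["rotation"])@np.array([p[0],-p[1],-1])
def at(f,u,v): return f["origin"]+ray(f,u,v)*f["range_z"][int(round(v)),int(round(u))]
def atz(f,u,v,z):
    d=ray(f,u,v); return f["origin"]+d*(z-f["origin"][2])/d[2]
def crop(f,x0,y0,x1,y1,k,name,gain=1):
    cv2.imwrite(name,cv2.resize(np.clip(f["color"][y0:y1,x0:x1,::-1]*float(gain),0,255).astype(np.uint8),None,fx=k,fy=k,interpolation=cv2.INTER_CUBIC))
E
python3 - <<'E'
from h import *
t=pickle.load(open("top.pkl","rb"))
crop(t,258,92,446,242,4,"pics/top1.png",2)
np.set_printoptions(precision=1,suppress=True)
for n,(u,v) in dict(pl1=(275,200),pl2=(410,235),carr=(345,150),tab=(334,202),orange=(404,207),c2=(462,285),c3=(200,360)).items(): print(n,at(t,u,v))
E
```

```text
pl1 [507.9 114.3   9.3]
pl2 [ 442.  -131.2    2.8]
carr [594.9 -12.7  21.3]
tab [498.2  10.2  44.2]
orange [ 489.3 -113.6   35.5]
c2 [ 349.6 -222.9    5.9]
c3 [224.4 249.7   8.2]
```

View pics/top1.png

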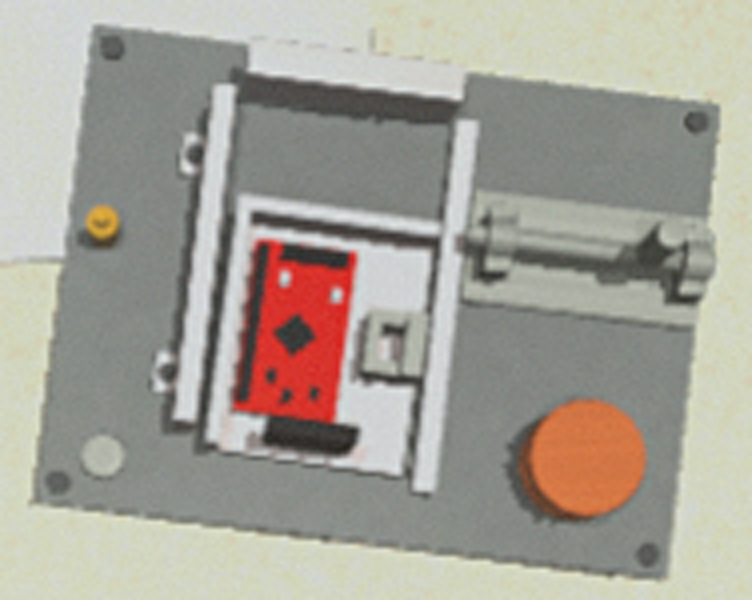

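The dock carrier at top (338,178) measures about 50 px, or 90 mm, wide. The other two, at (432,312) and (172,388), are about 65 px wide. The dock one is the smallest and the one to use. The dock corners in the crop are (95,25), (718,103), (665,578) and (33,500).

```bash
cat >> h.py <<'E'
def fit(W,D):
    W=np.array(W)[:,:2];D=np.array(D,float);wc,dc=W.mean(0),D.mean(0)
    U,S,V=np.linalg.svd((D-dc).T@(W-wc)); M=V.T@U.T
    return M, wc-M@dc
E
python3 - <<'E'
from h import *
np.set_printoptions(precision=1,suppress=True)
t=pickle.load(open("top.pkl","rb"))
P=lambda x,y,z:atz(t,258+x/4,92+y/4,z)
C=[(95,25),(718,103),(665,578),(33,500)]
D=[(110,120),(110,-170),(-110,-170),(-110,120)]
W=[P(x,y,8) for x,y in C]
M,o=fit(W,D); print("yaw",np.arctan2(M[1,0],M[0,0]),o,(np.array(W)[:,:2]-o)@M)
pickle.dump((M,o),open("dock.pkl","wb"))
for n,x,y,z in [("stop L near top",247,72,40),("stop R",463,100,40),("fence in far",236,86,38),("fence in near",197,422,38),("fence outer far",214,84,38),("rail far",457,120,16),("car FL",240,195,30),("car FR",440,222,28),("carNL",205,450,28),("tabL",265,425,54),("tabR",357,435,54),("keeper L",370,310,36),("keeper R",428,315,36),("orange",588,455,35),("knob?",655,238,70),("knob?",690,270,70),("guide",497,205,37)]:
    print(n,(P(x,y,z)[:2]-o)@M)
# depth height map around dock via top
us,vs=np.meshgrid(np.arange(415,445),np.arange(135,175))
pts=np.array([at(t,u,v) for u,v in zip(us.ravel(),vs.ravel())])
d=(pts[:,:2]-o)@M
k=(pts[:,2]>45);print(k.sum(),np.c_[d[k],pts[k,2]][:25], np.c_[us.ravel(),vs.ravel()][k].mean(0) if k.any() else 0)
E
```

```text
yaw -0.134432682138846 [569.8  -2.7] [[ 109.2  118.3]
 [ 109.8 -168.7]
 [-109.6 -169.3]
 [-109.4  119.7]]
stop L near top [85.4 47.1]
stop R [ 85.3 -48.5]
fence in far [79.4 51.1]
fence in near [-69.7  50.3]
fence outer far [79.  60.8]
rail far [ 84.4 -49.9]
car FL [34.1 43.6]
car FR [ 34.  -46.2]
carNL [-80.   45.3]
tabL [-69.8  21.2]
tabR [-69.2 -18.5]
keeper L [-10.9 -19.2]
keeper R [ -9.9 -44.9]
orange [ -62.5 -122.3]
knob? [  26.5 -132.2]
knob? [  14.9 -148.5]
guide [ 42.  -69.3]
90 [[-188.7   46.5  810.2]
 [-188.7   46.5  810.2]
 [  36.5 -135.1   69.3]
 [  36.6 -136.7   69.6]
 [  37.4 -138.8   67.8]
 [  37.4 -140.4   68.3]
 [  34.4 -133.5   69.8]
 [  34.6 -135.2   69.9]
 [  34.5 -136.6   70.9]
 [  34.7 -138.2   71.1]
 [  35.5 -140.4   69. ]
 [  36.  -142.3   68.1]
 [  32.8 -132.2   69. ]
 [  33.1 -134.    68.7]
 [  33.4 -135.7   68.3]
 [  33.3 -137.2   69.2]
 [  33.5 -138.9   69.2]
 [  33.5 -140.3   70.2]
 [  33.6 -141.9   70.4]
 [  34.  -143.8   69.8]
 [  33.  -132.4   62. ]
 [  31.3 -132.5   68.4]
 [  31.5 -134.2   68.4]
 [  31.  -135.3   70.7]
 [  31.8 -137.5   68.8]] [424.3 151.3]
```

Call:
step_arm(
  increments=[
    [255, 0, 0, 0, 0, 0, -0.1185],
    [255, 0, 0, 0, 0, 0, -0.1185],
    [255, -15.6, -27.8, 0, 0, 0, 0],
    [255, -15.6, -27.8, 0, 0, 0, 0],
    [255, -15.6, -27.8, 0, 0, 0, 0],
    [255, -15.6, -27.8, 0, 0, 0, 0],
    [255, -15.6, -27.8, 0, 0, 0, 0],
    [255, -15.6, -27.8, 0, 0, 0, 0],
    [255, -15.6, -27.8, 0, 0, 0, 0],
    [255, -15.6, -27.8, 0, 0, 0, 0],
  ],
)

```text
clock: 0.93
tool_pos: [330.5, 366.4, 231.0]
tcp_rot: [-0.0, 0.068, 0.998, -0.0]
wrist_force: [0.1, 0.7, -0.1]
opening: -0.0
finger_force: 0.0
```

Call:
step_arm(
  increments=[
    [255, -15.6, -27.8, 0, 0, 0, 0],
    [255, -15.6, -27.8, 0, 0, 0, 0],
    [255, -15.6, -27.8, 0, 0, 0, 0],
    [255, -15.6, -27.8, 0, 0, 0, 0],
    [255, -15.6, -27.8, 0, 0, 0, 0],
    [255, -15.6, -27.8, 0, 0, 0, 0],
    [255, -15.6, -27.8, 0, 0, 0, 0],
    [255, -15.6, -27.8, 0, 0, 0, 0],
    [255, -15.6, -27.8, 0, 0, 0, 0],
    [255, -15.6, -27.8, 0, 0, 0, 0],
  ],
)

```text
clock: 1.77
tool_pos: [447.3, 69.9, 231.2]
tcp_rot: [-0.0, 0.068, 0.998, 0.0]
wrist_force: [0.3, 0.6, -0.4]
opening: -0.001
finger_force: 0.0
```

```bash
cat >> h.py <<'E'
def st():
    from rig import readout
    s=readout.read_state(); M,o=pickle.load(open("dock.pkl","rb"))
    T=rot(s["tcp_rot"]); B=np.eye(3);B[:2,:2]=M
    print("t",s["clock"],"dock",(np.array(s["tool_pos"])[:2]-o)@M,"z",s["tool_pos"][2],"F",B.T@s["wrist_force"],"open",s["opening"]);print(B.T@T)
    return B.T@T
E
python3 - <<'E'
from h import *
np.set_printoptions(precision=3,suppress=True)
st()
from rig import viewer
f=viewer.grab_frame("wrist"); pickle.dump(f,open("wrist.pkl","wb")); crop(f,0,0,640,480,1,"pics/w0.png",1.6)
E
```

```text
t 1.7667 dock [-131.159   55.595] z 231.23491693749733 F [ 0.252  0.63  -0.385] open -0.0006030473390989384
[[-1.     0.001 -0.   ]
 [ 0.001  1.     0.   ]
 [ 0.     0.    -1.   ]]
```

View pics/w0.png

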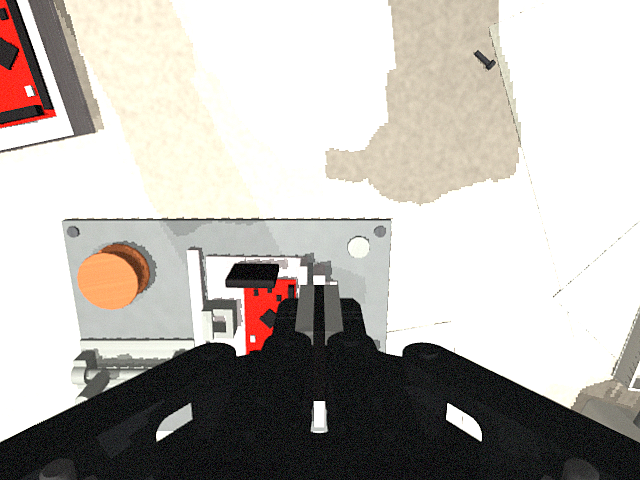

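The wrist view shows the tool square to the dock, with the tab top at (230–280, 264–287) and the orange disc clear of the push path.

Call:
step_arm(
  increments=[
    [255, -15, -27.3, 0, 0, 0, 0],
    [255, -15, -27.3, 0, 0, 0, 0],
    [255, 0, 0, 35, 0, 0, 0],
    [255, 0, 0, 35, 0, 0, 0],
    [255, 0, 0, 35, 0, 0, 0],
    [255, 0, 0, 35, 0, 0, 0],
    [255, 0, 0, 30, 0, 0, 0],
    [255, 0, 0, 20, 0, 0, 0],
    [255, 0, 0, 0, 0, 0, 0],
    [255, 0, 0, 0, 0, 0, 0],
  ],
)

```text
clock: 2.65
tool_pos: [468.7, 13.3, 40.6]
tcp_rot: [-0.001, 0.068, 0.998, -0.0]
wrist_force: [-0.9, -0.1, 0.9]
opening: 0.0
finger_force: 0.0
```

```bash
python3 - <<'E'
from h import *
np.set_printoptions(precision=3,suppress=True)
st()
from rig import viewer
f=viewer.grab_frame("wrist"); crop(f,0,0,640,480,1,"pics/w1.png",1.2)
E
```

```text
t 2.65 dock [-102.314    2.303] z 40.627077734510394 F [-0.844 -0.191  0.886] open 0.00012233545518323434
[[-1.     0.002 -0.003]
 [ 0.002  1.    -0.001]
 [ 0.003 -0.001 -1.   ]]
```

View pics/w1.png

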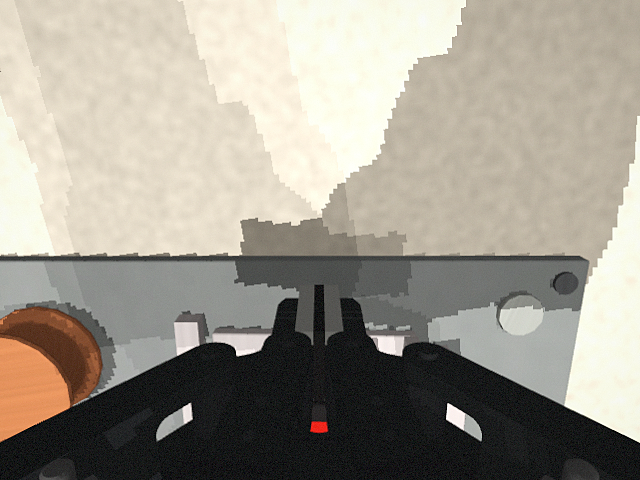

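Call:
step_arm(
  increments=[
    [255, -2, 0, 0, 0, 0, 0],
    [255, -2, 0, 0, 0, 0, 0],
    [255, -2, 0, 0, 0, 0, 0],
    [255, -2, 0, 0, 0, 0, 0],
    [255, -2, 0, 0, 0, 0, 0],
    [255, -2, 0, 0, 0, 0, 0],
    [255, -2, 0, 0, 0, 0, 0],
    [255, -2, 0, 0, 0, 0, 0],
    [255, -2, 0, 0, 0, 0, 0],
    [255, -2, 0, 0, 0, 0, 0],
  ],
)

```text
clock: 3.53
tool_pos: [488.4, 10.7, 41.1]
tcp_rot: [-0.001, 0.068, 0.998, 0.0]
wrist_force: [-4.2, -0.2, 2.6]
opening: -0.003
finger_force: 2.0
```

```bash
python3 - <<'E'
from h import *
np.set_printoptions(precision=3,suppress=True)
st()
E
```

```text
t 3.5333 dock [-82.502   2.434] z 41.05276570715959 F [-4.087 -0.791  2.571] open -0.0028453244838845815
[[-1.     0.001 -0.003]
 [ 0.001  1.    -0.   ]
 [ 0.003 -0.    -1.   ]]
```

Call:
step_arm(
  increments=[
    [255, -3, 0, 0, 0, 0, 0],
    [255, -3, 0, 0, 0, 0, 0],
    [255, -3, 0, 0, 0, 0, 0],
    [255, -3, 0, 0, 0, 0, 0],
    [255, -3, 0, 0, 0, 0, 0],
    [255, -3, 0, 0, 0, 0, 0],
    [255, -3, 0, 0, 0, 0, 0],
    [255, -3, 0, 0, 0, 0, 0],
    [255, -3, 0, 0, 0, 0, 0],
    [255, -3, 0, 0, 0, 0, 0],
  ],
)

```text
clock: 4.37
tool_pos: [519.4, 6.6, 41.3]
tcp_rot: [0.0, 0.068, 0.998, 0.0]
wrist_force: [-2.1, -0.2, -1.4]
opening: 0.001
finger_force: 0.9
```

```bash
python3 - <<'E'
from h import *
np.set_printoptions(precision=3,suppress=True)
st()
from rig import viewer
f=viewer.grab_frame("top"); crop(f,288,92,446,222,5,"pics/top2.png",2)
E
```

```text
t 4.3667 dock [-51.177   2.458] z 41.29577749611436 F [-2.032 -0.447 -1.444] open 0.0006724355674434239
[[-1.     0.001  0.   ]
 [ 0.001  1.     0.   ]
 [-0.     0.    -1.   ]]
```

View pics/top2.png

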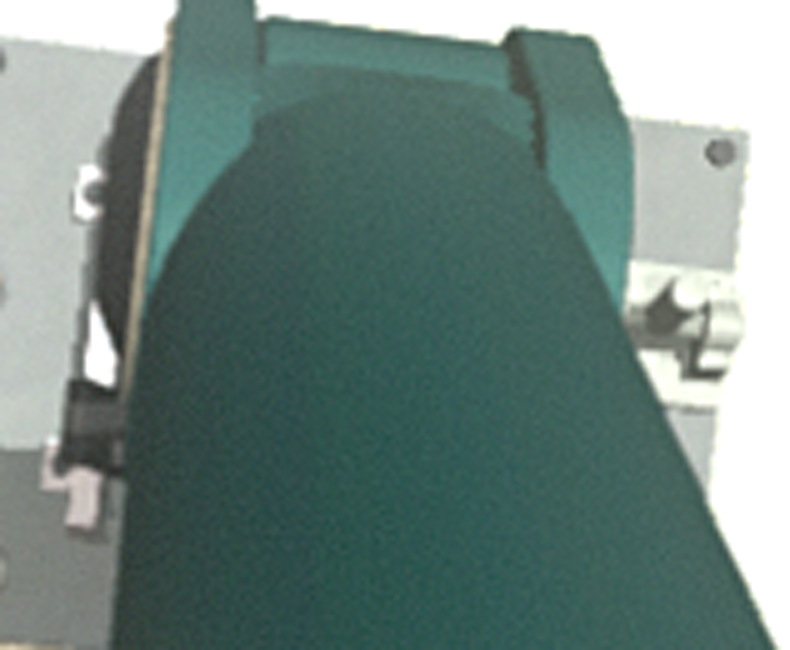

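The arm hides the carrier from above, so from here I go by feel.

Call:
step_arm(
  increments=[
    [255, -1, 0, 0, 0, 0, 0],
    [255, -1, 0, 0, 0, 0, 0],
    [255, -1, 0, 0, 0, 0, 0],
    [255, -1, 0, 0, 0, 0, 0],
    [255, -1, 0, 0, 0, 0, 0],
    [255, -1, 0, 0, 0, 0, 0],
    [255, -1, 0, 0, 0, 0, 0],
    [255, -1, 0, 0, 0, 0, 0],
  ],
)

```text
clock: 5.08
tool_pos: [527.1, 5.5, 41.3]
tcp_rot: [-0.0, 0.068, 0.998, 0.0]
wrist_force: [-3.3, 0.2, 2.7]
opening: 0.0
finger_force: 2.0
```

Call:
step_arm(
  increments=[
    [255, -0.5, 0, 0, 0, 0, 0],
    [255, -0.5, 0, 0, 0, 0, 0],
    [255, -0.5, 0, 0, 0, 0, 0],
    [255, -0.5, 0, 0, 0, 0, 0],
  ],
)

```text
clock: 5.42
tool_pos: [529.0, 5.3, 41.3]
tcp_rot: [-0.0, 0.068, 0.998, 0.0]
wrist_force: [-4.1, 1.1, 2.9]
opening: 0.003
finger_force: 2.0
```

Call:
step_arm(
  increments=[
    [255, -0.5, 0, 0, 0, 0, 0],
    [255, -0.5, 0, 0, 0, 0, 0],
    [255, -0.5, 0, 0, 0, 0, 0],
    [255, -0.5, 0, 0, 0, 0, 0],
  ],
)

```text
clock: 5.75
tool_pos: [531.0, 4.9, 41.3]
tcp_rot: [0.0, 0.068, 0.998, -0.0]
wrist_force: [-3.0, 0.1, 2.5]
opening: -0.001
finger_force: 1.9
```

Call:
step_arm(
  increments=[
    [255, -0.5, 0, 0, 0, 0, 0],
    [255, -0.5, 0, 0, 0, 0, 0],
    [255, -0.5, 0, 0, 0, 0, 0],
  ],
)

```text
clock: 6.0
tool_pos: [532.5, 4.7, 41.3]
tcp_rot: [-0.0, 0.068, 0.998, -0.0]
wrist_force: [-3.6, 1.3, 2.6]
opening: 0.002
finger_force: 1.9
```

Call:
step_arm(
  increments=[
    [255, -0.5, 0, 0, 0, 0, 0],
    [255, -0.5, 0, 0, 0, 0, 0],
  ],
)

```text
clock: 6.17
tool_pos: [533.5, 4.6, 41.3]
tcp_rot: [0.0, 0.068, 0.998, 0.0]
wrist_force: [-3.8, 0.5, 3.4]
opening: -0.001
finger_force: 1.9
```

Call:
step_arm(
  increments=[
    [255, -0.5, 0, 0, 0, 0, 0],
    [255, -0.5, 0, 0, 0, 0, 0],
  ],
)

```text
clock: 6.33
tool_pos: [534.5, 4.5, 41.3]
tcp_rot: [0.0, 0.068, 0.998, 0.0]
wrist_force: [-2.9, 0.7, 2.3]
opening: -0.005
finger_force: 1.9
```

Call:
step_arm(
  increments=[
    [255, -0.5, 0, 0, 0, 0, 0],
    [255, -0.5, 0, 0, 0, 0, 0],
  ],
)

```text
clock: 6.5
tool_pos: [535.5, 4.3, 41.3]
tcp_rot: [0.0, 0.068, 0.998, -0.0]
wrist_force: [-3.3, -0.0, 1.6]
opening: -0.003
finger_force: 1.9
```

Call:
step_arm(
  increments=[
    [255, -0.5, 0, 0, 0, 0, 0],
    [255, -0.5, 0, 0, 0, 0, 0],
  ],
)

```text
clock: 6.67
tool_pos: [536.5, 4.2, 41.3]
tcp_rot: [0.0, 0.068, 0.998, 0.0]
wrist_force: [-3.4, 0.4, 1.9]
opening: -0.002
finger_force: 1.8
```

Call:
step_arm(
  increments=[
    [255, -0.5, 0, 0, 0, 0, 0],
    [255, -0.5, 0, 0, 0, 0, 0],
  ],
)

```text
clock: 6.83
tool_pos: [537.5, 4.1, 41.3]
tcp_rot: [0.0, 0.068, 0.998, 0.0]
wrist_force: [-4.6, 0.5, 2.2]
opening: 0.003
finger_force: 1.8
```

Call:
step_arm(
  increments=[
    [255, -0.5, 0, 0, 0, 0, 0],
    [255, -0.5, 0, 0, 0, 0, 0],
  ],
)

```text
clock: 7.0
tool_pos: [538.5, 4.0, 41.3]
tcp_rot: [0.0, 0.068, 0.998, 0.0]
wrist_force: [-3.5, -0.2, 2.5]
opening: -0.003
finger_force: 1.8
```

Call:
step_arm(
  increments=[
    [255, -0.5, 0, 0, 0, 0, 0],
    [255, -0.5, 0, 0, 0, 0, 0],
  ],
)

```text
clock: 7.17
tool_pos: [539.5, 3.8, 41.3]
tcp_rot: [0.0, 0.068, 0.998, 0.0]
wrist_force: [-4.0, 0.5, 2.7]
opening: -0.002
finger_force: 1.8
```

Call:
step_arm(
  increments=[
    [255, -0.5, 0, 0, 0, 0, 0],
  ],
)

```text
clock: 7.25
tool_pos: [540.0, 3.7, 41.3]
tcp_rot: [0.0, 0.068, 0.998, 0.0]
wrist_force: [-3.6, 0.8, 2.6]
opening: 0.001
finger_force: 1.8
```

Call:
step_arm(
  increments=[
    [255, -0.5, 0, 0, 0, 0, 0],
    [255, -0.5, 0, 0, 0, 0, 0],
  ],
)

```text
clock: 7.42
tool_pos: [540.1, 3.7, 41.2]
tcp_rot: [-0.001, 0.068, 0.998, 0.0]
wrist_force: [-7.9, 0.3, 5.1]
opening: -0.0
finger_force: 3.3
```

Call:
step_arm(
  increments=[
    [255, -0.5, 0, 0, 0, 0, 0],
    [255, -0.5, 0, 0, 0, 0, 0],
  ],
)

```text
clock: 7.58
tool_pos: [540.1, 3.7, 41.0]
tcp_rot: [-0.002, 0.068, 0.998, 0.0]
wrist_force: [-8.2, 1.6, 6.2]
opening: -0.001
finger_force: 4.4
```

Call:
step_arm(
  increments=[
    [255, -0.5, 0, 0, 0, 0, 0],
    [255, -0.5, 0, 0, 0, 0, 0],
  ],
)

```text
clock: 7.75
tool_pos: [540.2, 3.7, 40.9]
tcp_rot: [-0.003, 0.068, 0.998, 0.0]
wrist_force: [-10.0, 1.9, 7.9]
opening: -0.0
finger_force: 5.4
```

```bash
python3 - <<'E'
from h import *
np.set_printoptions(precision=2,suppress=True)
st()
from rig import viewer
f=viewer.grab_frame("scene"); crop(f,160,205,345,335,4,"pics/s1.png",1)
E
```

```text
t 7.75 dock [-30.24   2.41] z 40.89373792625894 F [-10.13   0.57   7.93] open -0.00015770008443135645
[[-1.    0.   -0.01]
 [ 0.    1.   -0.  ]
 [ 0.01 -0.   -1.  ]]
```

View pics/s1.png

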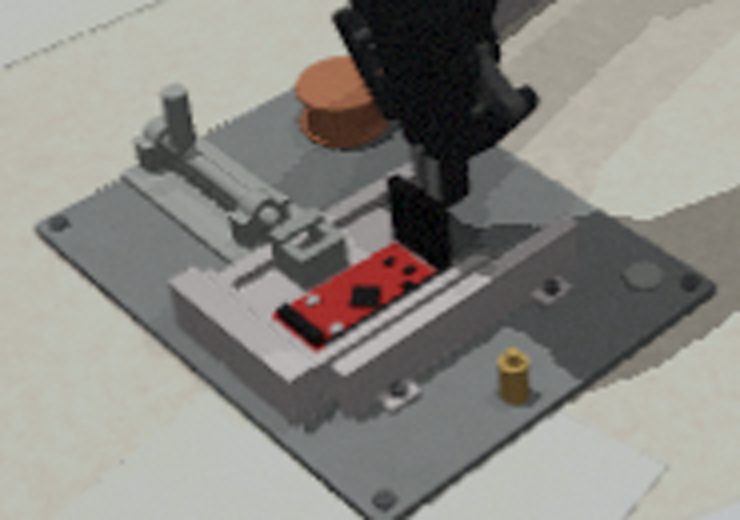

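The scene crop shows the carrier's front against the stop bar, with the bolt tip opposite the keeper at crop (300,235). The push held at 10 N without further motion, so the carrier is seated. Next I back off and go behind the knob.

Call:
step_arm(
  increments=[
    [255, 5, 0, 0, 0, 0, 0],
    [255, 7, 0, 0, 0, 0, 0],
    [255, 0, 0, -30, 0, 0, 0],
    [255, 0, 0, -35, 0, 0, 0],
    [255, -13.5, -34, 0, 0, 0, 0],
    [255, -13.5, -34, 0, 0, 0, 0],
    [255, -13.5, -34, 0, 0, 0, 0],
    [255, -13.5, -34, 0, 0, 0, 0],
    [255, -14, -36, 0, 0, 0, 0],
    [255, 0, 0, 0, 0, 0, 0],
  ],
)

```text
clock: 8.63
tool_pos: [576.3, -185.2, 107.4]
tcp_rot: [0.003, 0.073, 0.997, -0.004]
wrist_force: [-1.0, -0.9, 1.2]
opening: -0.001
finger_force: 0.0
```

```bash
python3 - <<'E'
from h import *
np.set_printoptions(precision=2,suppress=True)
st()
from rig import viewer
f=viewer.grab_frame("top"); crop(f,288,92,446,222,5,"pics/top3.png",2)
E
```

```text
t 8.6333 dock [  30.85 -179.99] z 107.43746734348782 F [-0.9  -1.01  1.18] open -0.001145259873865655
[[-1.    0.01  0.01]
 [ 0.01  1.   -0.01]
 [-0.01 -0.01 -1.  ]]
```

View pics/top3.png

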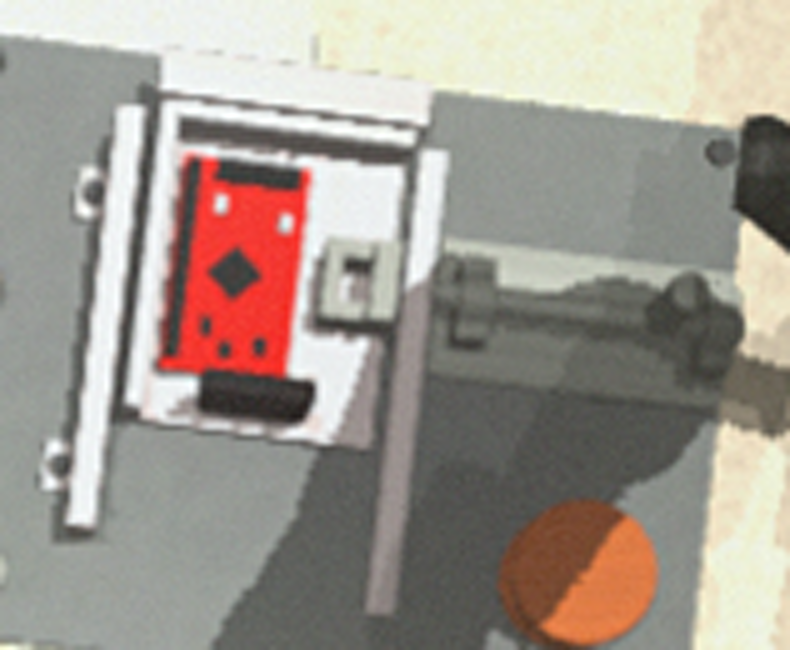

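The top crop shows the carrier up against the stop (edge at (290,120)) and the knob top at (692,292). Now I lower the tool behind the knob.

Call:
step_arm(
  increments=[
    [255, 0, 0, 0, 0, 0, 0],
    [255, 0, 0, 20, 0, 0, 0],
    [255, 0, 0, 20, 0, 0, 0],
    [255, 0, 0, 15, 0, 0, 0],
    [255, 0, 0, 0, 0, 0, 0],
    [255, 0, 0, 0, 0, 0, 0],
  ],
)

```text
clock: 9.18
tool_pos: [574.8, -172.9, 50.8]
tcp_rot: [-0.001, 0.067, 0.998, 0.0]
wrist_force: [0.7, -0.6, 0.3]
opening: -0.002
finger_force: 0.0
```

```bash
python3 - <<'E'
from h import *
np.set_printoptions(precision=3,suppress=True)
st()
E
```

```text
t 9.1833 dock [  27.776 -167.903] z 50.82898426950477 F [ 0.798 -0.527  0.286] open -0.0017748806843395817
[[-1.    -0.001 -0.001]
 [-0.001  1.     0.001]
 [ 0.001  0.001 -1.   ]]
```

Call:
step_arm(
  increments=[
    [255, -2.5, 1, 0, 0, 0, 0],
    [255, 0, 1, 0, 0, 0, 0],
    [255, 0, 1, 0, 0, 0, 0],
    [255, 0, 1, 0, 0, 0, 0],
    [255, 0, 1, 0, 0, 0, 0],
    [255, 0, 1, 0, 0, 0, 0],
    [255, 0, 1, 0, 0, 0, 0],
    [255, 0, 1, 0, 0, 0, 0],
    [255, 0, 1, 0, 0, 0, 0],
    [255, 0, 1, 0, 0, 0, 0],
  ],
)

```text
clock: 10.02
tool_pos: [578.8, -165.9, 51.3]
tcp_rot: [0.0, 0.068, 0.998, -0.001]
wrist_force: [-0.4, -3.4, 0.1]
opening: -0.0
finger_force: 1.6
```

Call:
step_arm(
  increments=[
    [255, 0, 1, 0, 0, 0, 0],
    [255, 0, 1, 0, 0, 0, 0],
    [255, 0, 1, 0, 0, 0, 0],
    [255, 0, 1, 0, 0, 0, 0],
    [255, 0, 1, 0, 0, 0, 0],
    [255, 0, 1, 0, 0, 0, 0],
    [255, 0, 1, 0, 0, 0, 0],
    [255, 0, 1, 0, 0, 0, 0],
    [255, 0, 1, 0, 0, 0, 0],
    [255, 0, 1, 0, 0, 0, 0],
  ],
)

```text
clock: 10.85
tool_pos: [580.2, -155.1, 51.3]
tcp_rot: [0.0, 0.068, 0.998, 0.0]
wrist_force: [-0.7, -4.3, -1.1]
opening: -0.001
finger_force: 2.0
```

```bash
python3 - <<'E'
from h import *
np.set_printoptions(precision=3,suppress=True)
st()
E
```

```text
t 10.85 dock [  30.74  -149.543] z 51.3077544833043 F [-0.109 -4.353 -1.055] open -0.0013916824726238008
[[-1.     0.001 -0.   ]
 [ 0.001  1.     0.   ]
 [ 0.     0.    -1.   ]]
```

Call:
step_arm(
  increments=[
    [255, 0, 1, 0, 0, 0, 0],
    [255, 0, 1, 0, 0, 0, 0],
    [255, 0, 1, 0, 0, 0, 0],
    [255, 0, 1, 0, 0, 0, 0],
    [255, 0, 1, 0, 0, 0, 0],
    [255, 0, 1, 0, 0, 0, 0],
  ],
)

```text
clock: 11.35
tool_pos: [581.0, -149.1, 51.3]
tcp_rot: [-0.0, 0.068, 0.998, 0.0]
wrist_force: [-1.3, -3.6, 0.5]
opening: -0.001
finger_force: 2.0
```

Call:
step_arm(
  increments=[
    [255, 0, 1, 0, 0, 0, 0],
    [255, 0, 1, 0, 0, 0, 0],
    [255, 0, 1, 0, 0, 0, 0],
    [255, 0, 1, 0, 0, 0, 0],
    [255, 0, 1, 0, 0, 0, 0],
    [255, 0, 1, 0, 0, 0, 0],
    [255, 0, 1, 0, 0, 0, 0],
  ],
)

```text
clock: 11.93
tool_pos: [582.0, -142.2, 51.3]
tcp_rot: [-0.0, 0.068, 0.998, 0.0]
wrist_force: [-1.4, -4.2, -0.2]
opening: 0.003
finger_force: 2.0
```

Call:
step_arm(
  increments=[
    [255, 0, 0.5, 0, 0, 0, 0],
    [255, 0, 0.5, 0, 0, 0, 0],
    [255, 0, 0.5, 0, 0, 0, 0],
    [255, 0, 0.5, 0, 0, 0, 0],
  ],
)

```text
clock: 12.27
tool_pos: [582.3, -140.3, 51.3]
tcp_rot: [0.0, 0.068, 0.998, 0.0]
wrist_force: [-0.8, -4.0, -0.6]
opening: -0.001
finger_force: 2.0
```

Call:
step_arm(
  increments=[
    [255, 0, 0.5, 0, 0, 0, 0],
    [255, 0, 0.5, 0, 0, 0, 0],
    [255, 0, 0.5, 0, 0, 0, 0],
    [255, 0, 0.5, 0, 0, 0, 0],
  ],
)

```text
clock: 12.6
tool_pos: [582.5, -138.3, 51.3]
tcp_rot: [0.0, 0.068, 0.998, 0.0]
wrist_force: [-1.5, -4.1, 0.4]
opening: -0.001
finger_force: 2.0
```

Call:
step_arm(
  increments=[
    [255, 0, 0.5, 0, 0, 0, 0],
    [255, 0, 0.5, 0, 0, 0, 0],
    [255, 0, 0.5, 0, 0, 0, 0],
    [255, 0, 0.5, 0, 0, 0, 0],
  ],
)

```text
clock: 12.93
tool_pos: [582.8, -136.3, 51.3]
tcp_rot: [-0.0, 0.068, 0.998, 0.0]
wrist_force: [-1.1, -3.7, 0.4]
opening: 0.004
finger_force: 2.0
```

Call:
step_arm(
  increments=[
    [255, 0, 0.5, 0, 0, 0, 0],
    [255, 0, 0.5, 0, 0, 0, 0],
    [255, 0, 0.5, 0, 0, 0, 0],
    [255, 0, 0.5, 0, 0, 0, 0],
  ],
)

```text
clock: 13.27
tool_pos: [583.0, -134.3, 51.3]
tcp_rot: [-0.0, 0.068, 0.998, 0.0]
wrist_force: [-1.6, -3.6, -0.1]
opening: -0.001
finger_force: 2.0
```

Call:
step_arm(
  increments=[
    [255, 0, 0.5, 0, 0, 0, 0],
    [255, 0, 0.5, 0, 0, 0, 0],
    [255, 0, 0.5, 0, 0, 0, 0],
  ],
)

```text
clock: 13.52
tool_pos: [583.3, -133.0, 51.3]
tcp_rot: [0.0, 0.068, 0.998, -0.0]
wrist_force: [-1.8, -6.3, -0.1]
opening: 0.001
finger_force: 2.8
```

Call:
step_arm(
  increments=[
    [255, 0, 0.5, 0, 0, 0, 0],
    [255, 0, 0.5, 0, 0, 0, 0],
    [255, 0, 0.5, 0, 0, 0, 0],
  ],
)

```text
clock: 13.77
tool_pos: [583.3, -132.7, 51.3]
tcp_rot: [0.0, 0.068, 0.998, -0.001]
wrist_force: [-0.9, -6.4, -0.0]
opening: -0.001
finger_force: 3.3
```

Force has risen from 4 to 6.4 N, so the tip is on the keeper floor.

Call:
step_arm(
  increments=[
    [255, 0, 0.5, 0, 0, 0, 0],
    [255, 0, 0.5, 0, 0, 0, 0],
  ],
)

```text
clock: 13.93
tool_pos: [583.4, -131.7, 51.3]
tcp_rot: [0.0, 0.068, 0.998, -0.001]
wrist_force: [-1.0, -6.4, -0.1]
opening: 0.002
finger_force: 3.3
```

Call:
step_arm(
  increments=[
    [255, 0, 0.5, 0, 0, 0, 0],
    [255, 0, 0.5, 0, 0, 0, 0],
  ],
)

```text
clock: 14.1
tool_pos: [583.5, -130.7, 51.3]
tcp_rot: [0.0, 0.068, 0.998, -0.001]
wrist_force: [-1.6, -6.1, 1.1]
opening: -0.004
finger_force: 3.3
```

Call:
step_arm(
  increments=[
    [255, 0, 0.5, 0, 0, 0, 0],
    [255, 0, 0.5, 0, 0, 0, 0],
  ],
)

```text
clock: 14.27
tool_pos: [583.7, -129.7, 51.3]
tcp_rot: [0.0, 0.068, 0.998, -0.001]
wrist_force: [-1.3, -5.0, -0.3]
opening: -0.005
finger_force: 3.3
```

Call:
step_arm(
  increments=[
    [255, 0, 0.5, 0, 0, 0, 0],
    [255, 0, 0.5, 0, 0, 0, 0],
  ],
)

```text
clock: 14.43
tool_pos: [583.8, -128.7, 51.3]
tcp_rot: [0.0, 0.068, 0.998, -0.001]
wrist_force: [-1.7, -6.5, 0.9]
opening: 0.005
finger_force: 3.3
```

Call:
step_arm(
  increments=[
    [255, 0, 0.5, 0, 0, 0, 0],
    [255, 0, 0.5, 0, 0, 0, 0],
  ],
)

```text
clock: 14.6
tool_pos: [583.9, -127.7, 51.3]
tcp_rot: [0.0, 0.068, 0.998, -0.001]
wrist_force: [-1.8, -6.3, -0.1]
opening: -0.001
finger_force: 3.3
```

Call:
step_arm(
  increments=[
    [255, 0, 0.5, 0, 0, 0, 0],
  ],
)

```text
clock: 14.68
tool_pos: [584.0, -127.5, 51.3]
tcp_rot: [0.0, 0.068, 0.998, -0.001]
wrist_force: [-1.8, -8.4, 0.3]
opening: -0.001
finger_force: 4.0
```

Call:
step_arm(
  increments=[
    [255, 0, 0.5, 0, 0, 0, 0],
  ],
)

```text
clock: 14.77
tool_pos: [584.0, -127.4, 51.3]
tcp_rot: [0.0, 0.068, 0.998, -0.001]
wrist_force: [-0.8, -9.1, 0.1]
opening: 0.002
finger_force: 4.3
```

The tip has stalled and the force is climbing, so the carrier is on the fence. I'll press gradually to about 15 N.

Call:
step_arm(
  increments=[
    [255, 0, 0.5, 0, 0, 0, 0],
    [255, 0, 0.5, 0, 0, 0, 0],
  ],
)

```text
clock: 14.93
tool_pos: [584.0, -127.2, 51.4]
tcp_rot: [0.0, 0.069, 0.998, -0.002]
wrist_force: [-2.1, -10.0, -0.6]
opening: -0.002
finger_force: 5.1
```

Call:
step_arm(
  increments=[
    [255, 0, 0.5, 0, 0, 0, 0],
    [255, 0, 0, 0, 0, 0, 0],
  ],
)

```text
clock: 15.1
tool_pos: [584.0, -127.2, 51.4]
tcp_rot: [0.0, 0.069, 0.998, -0.002]
wrist_force: [-1.8, -10.3, -0.2]
opening: -0.0
finger_force: 5.1
```

Call:
step_arm(
  increments=[
    [255, 0, 0.5, 0, 0, 0, 0],
    [255, 0, 0, 0, 0, 0, 0],
  ],
)

```text
clock: 15.27
tool_pos: [584.0, -127.1, 51.4]
tcp_rot: [0.0, 0.069, 0.998, -0.002]
wrist_force: [-1.2, -10.8, -0.3]
opening: 0.004
finger_force: 5.5
```

Call:
step_arm(
  increments=[
    [255, 0, 0.5, 0, 0, 0, 0],
    [255, 0, 0.5, 0, 0, 0, 0],
    [255, 0, 0.5, 0, 0, 0, 0],
    [255, 0, 0, 0, 0, 0, 0],
  ],
)

```text
clock: 15.6
tool_pos: [584.0, -127.0, 51.4]
tcp_rot: [0.0, 0.069, 0.998, -0.003]
wrist_force: [-2.0, -13.9, -1.3]
opening: 0.002
finger_force: 6.8
```

Call:
step_arm(
  increments=[
    [255, 0, 0.5, 0, 0, 0, 0],
    [255, 0, 0.5, 0, 0, 0, 0],
    [255, 0, 0, 0, 0, 0, 0],
  ],
)

```text
clock: 15.85
tool_pos: [584.0, -126.9, 51.4]
tcp_rot: [0.0, 0.07, 0.998, -0.003]
wrist_force: [-2.9, -14.9, -1.3]
opening: 0.0
finger_force: 7.6
```

Call:
step_arm(
  increments=[
    [255, 0, 0.5, 0, 0, 0, 0],
    [255, 0, 0, 0, 0, 0, 0],
    [255, 0, 0, 0, 0, 0, 0],
    [255, 0, 0, 0, 0, 0, 0],
  ],
)

```text
clock: 16.18
tool_pos: [584.0, -126.9, 51.4]
tcp_rot: [0.0, 0.07, 0.998, -0.003]
wrist_force: [-3.2, -15.5, -1.2]
opening: -0.001
finger_force: 8.0
```

It holds steady at about 16 N at the knob, or about 12 N on the carrier. I'll let go, retreat and check.

Call:
step_arm(
  increments=[
    [255, 0, -3, 0, 0, 0, 0],
    [255, 0, -4, 0, 0, 0, 0],
    [255, 0, -8, 0, 0, 0, 0],
    [255, 0, 0, 0, 0, 0, 0],
    [255, 0, 0, -30, 0, 0, 0],
    [255, 0, 0, -35, 0, 0, 0],
    [255, 0, -30, -35, 0, 0, 0],
    [255, 0, -30, 0, 0, 0, 0],
    [255, 0, -30, 0, 0, 0, 0],
    [255, 0, 0, 0, 0, 0, 0],
  ],
)

```text
clock: 17.02
tool_pos: [570.1, -228.3, 149.4]
tcp_rot: [0.001, 0.071, 0.997, -0.002]
wrist_force: [0.1, -0.9, 0.1]
opening: -0.001
finger_force: 0.0
```

```bash
python3 - <<'E'
from h import *
np.set_printoptions(precision=2,suppress=True)
st()
from rig import viewer
f=viewer.grab_frame("top"); pickle.dump(f,open("top4.pkl","wb")); crop(f,288,92,446,222,5,"pics/top4.png",2)
E
```

```text
t 17.0167 dock [  30.47 -223.45] z 149.44075713872434 F [ 0.18 -0.91  0.12] open -0.0007555337952806642
[[-1.    0.01  0.  ]
 [ 0.01  1.   -0.  ]
 [-0.   -0.   -1.  ]]
```

View pics/top4.png

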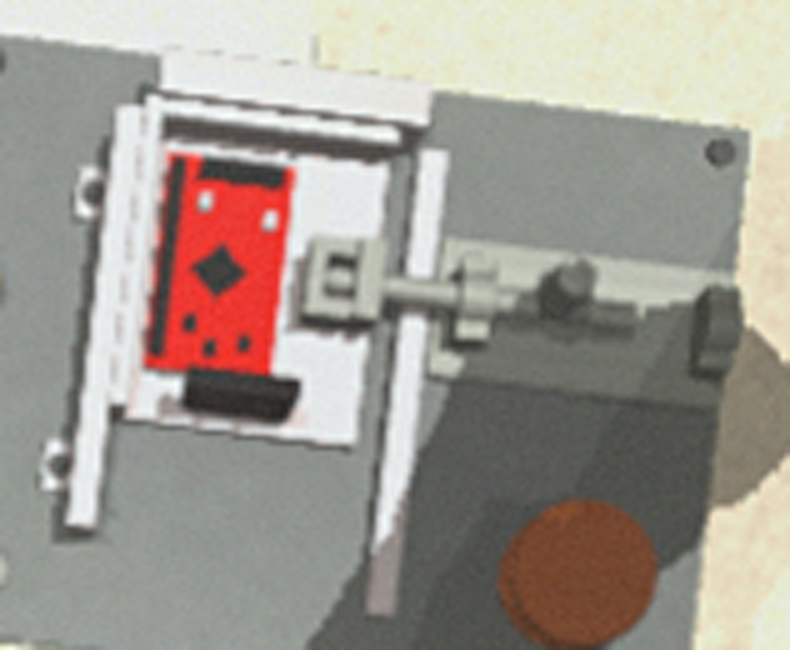

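The top crop shows the carrier against the fence (seam at (135,250)) and the stop (edge at (280,115)). The bolt is in the keeper at (345,285) and the gripper is clear.

```bash
python3 -c "
from rig import arm; print(arm.hand_in())"
```

```text
the job is handed in; nothing more can be done
None
```

I pushed the carrier against the back stop at about 10 N, then slid the bolt home in the keeper at about 16 N at the knob, which puts about 12 N on the carrier against the fence; I then let go, moved clear and handed the job in at about 17 s, and no verdict came back.

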